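Take the middle lunchbox out of the stack and put it on the sloping drainer

TASK

Lift the small white box off the stack and set it down flat on the chopping board, then lay the green lunchbox from the middle of the stack lid up on the sloping lower tier of the drainer rack, flat on the wires near the middle and lengthwise up the slope. Then put the white box back on the steel bottom box, with its foot fully down inside the raised edge of the lid and lined up with it. Set the boxes down gently without dropping them, leave the bottom box where it stands and do not disturb the other things.

Things in the scene. Friction and masses are not known exactly. Their poses are not given: they have to be found in the camera images.
- top_box_mid (a point): Small white plastic box on top of the stack, 140 x 60 x 45 high, plain flat lid (no raised edge), smooth upright sides to grip across its 60 mm width. Long side along its x, z up. The point is its centre, half-way up (22.5 above its underside). Its foot (the lowest 6 mm) is smaller: 124 x 44. About 0.18 kg.
- lunchbox_mid (a point): Green plastic lunchbox in the middle of the stack, 140 x 60 x 60 high, grey latch standing 5 mm out of its +x end face, smooth upright sides to grip across its 60 mm width. Long side along its x, z up. The point is its centre, half-way up (30 above its underside). Foot (lowest 6 mm) 124 x 44. Its lid has a 4 mm high raised edge (132 x 52 inside) in which the top box's foot stands, on the lid face 26 mm above this point. About 0.25 kg.
- bottom_seat (a point): Steel food box at the bottom of the stack, standing on the counter, 174 x 90, long side along its x. The point is the centre of its lid's flat face, 48 mm above the counter. A raised edge 4 mm high around it (132 x 52 inside, 140 x 60 outside) takes the foot of the box above with 4 mm play all round. Seated there, the top box's centre is 22.5 mm straight above this point. Loose, about 0.8 kg.
- board_top (a point): Bare wooden chopping board fixed on the counter, 190 (x) x 150 (y) x 15 thick. The point is the centre of its upper face.
- ramp: Sloping lower tier of the steel-wire drainer rack (fixed): a flat wire grid 200 long (its x, rising away from the robot at 30 degrees) x 180 wide (y), sides open. Origin: centre of the grid at the wires' tops, 85 mm above the counter; its z is square to the grid, leaning 30 degrees towards the robot. A lip at the low end (x = -100) stands 22 mm above the grid.
- shelf_front (a point): Middle of the front wire of the rack's level upper tier, 310 mm above the counter. It overhangs the high half of the slope from here (20 mm beyond the grid's centre, horizontally) to the uprights 105 mm further on. A gripper pointing straight down over the slope would meet it; one tilted with the slope is clear. x and y as the rack's: x level, away from the robot.
- tumbler: Bystander: clear glass tumbler, 68 across, 110 high. Origin at the centre of its underside.
- bowl: Bystander: white melamine bowl, 124 across, 55 high. Origin at the centre of its underside.
- mug: Bystander: blue mug, 80 across, 90 high, handle to its +y. Origin at the centre of its underside.
- spatula: Bystander: wooden spatula lying flat, 230 long along its x. Origin near its middle.
- brush: Bystander: washing-up brush lying flat, 200 long along its x. Origin near its middle.
Things that resemble listed ones, but are neither listed nor needed, are in the scene too. What is shaped like the part that bears top_box_mid but orange or purple is not meant.

How it is judged:
On the way, in this order (a step that is already met when the one before it is completed fails the run):
1. The white box lies flat on the chopping board, let go (angle between top_box_mid's own z axis and vertical below 0.1 rad and z of top_box_mid in the frame of board_top between 0.019 and 0.026 m and x of top_box_mid in the frame of board_top between -0.06 and 0.06 m and y of top_box_mid in the frame of board_top between -0.055 and 0.055 m and contact force between the fingers and top_box below 0.05 N and linear speed of top_box below 0.02 m/s), for 0.2 s.
2. The green lunchbox lies flat on the sloping tier, let go (angle between the z axis of lunchbox_mid and the z axis of ramp, either way round below 0.08 rad and angle between lunchbox_mid's own z axis and vertical below 0.8 rad and angle between the x axis of lunchbox_mid and the x axis of ramp, either way round below 0.2 rad and z of lunchbox_mid in the frame of ramp between 0.026 and 0.034 m and x of lunchbox_mid in the frame of ramp between -0.035 and 0.045 m and y of lunchbox_mid in the frame of ramp between -0.045 and 0.045 m and contact force between the fingers and lunchbox below 0.05 N and linear speed of lunchbox below 0.02 m/s), for 0.2 s.
At the end, for the whole second after the job is handed in: Lunchbox lid up on the slope: flat within 0.08 rad, lengthwise within 0.2 rad, its centre -35 to +45 mm along and within 45 mm sideways of the grid centre. White box inside the raised edge of the bottom box: down within 2 mm, centred within 10 mm, in line within 0.15 rad. Both let go, still (all of step 2 and angle between top_box_mid's own z axis and vertical below 0.05 rad and angle between the x axis of top_box_mid and the x axis of bottom_seat, either way round below 0.15 rad and z of top_box_mid in the frame of bottom_seat between 0.0195 and 0.0245 m and horizontal distance between top_box_mid and bottom_seat below 0.01 m and contact force between the fingers and top_box below 0.05 N and linear speed of top_box below 0.02 m/s); the robot touches nothing.
It fails at once if The bottom box is pushed more than 20 mm out of its place (distance of bottom_seat from where it was at the start of the episode above 0.02 m).
It fails at once if The green lunchbox is dropped or flops over (moves faster than 0.5 m/s while the gripper does not touch it: a fall of over 12 mm) (linear speed of lunchbox above 0.5 m/s and contact force between the fingers and lunchbox below 0.01 N).
It fails at once if The white box is dropped or flops over (moves faster than 0.5 m/s while the gripper does not touch it: a fall of over 12 mm) (linear speed of top_box above 0.5 m/s and contact force between the fingers and top_box below 0.01 N).
It fails at once if A bystander is moved more than 30 mm (distance of any of tumbler, bowl, mug, spatula, brush from where it was at the start of the episode above 0.03 m).
It fails at once if An upright bystander is tipped (angle between any of tumbler, bowl, mug's own z axis and vertical above 0.3 rad).
It also fails if it takes over 72 s, if anything falls off the work surface, if the arm or the gripper's body presses on something with over 40 N, if the wrist force passes 120 N, or if a joint passes its speed limit or range.

ROBOT

A 7-joint arm with a two-finger parallel gripper is mounted at the origin on the work surface. World frame = base frame: x ahead of the robot, y to its left, z up, the work surface at z = 0. Lengths are in m, angles in rad, forces in N, time in s.
With the tool pointing down it reaches from about 0.4 to 0.85 m from the base axis. Payload 6.9 kg.
Tool frame: the origin (TCP) lies midway between the tips of the shut fingers; the grasp point (between the pads) lies behind it (ctrl.pinch_z is the z of the grasp point in the tool frame, in m); z points along the fingers, y is the line along which they close (so a half turn about z gives the same grasp; the last joint's range is limited). The gripper opens to 85 mm and grips with 20 to 120 N. Pads are 22 mm wide; open, the fingers measure 114 mm over their backs; the gripper's body (76 mm by 85 mm) begins 54 mm behind the grasp point. The pads swing forward as they close: fully open they stand 13 mm farther back than shut.
Start: joints at [1.323, 0.507, -0.238, 1.5, 0.126, 1.149, -0.155], TCP at [0.217, -0.586, 0.231] pointing down, gripper open.
Joint ranges: [-3.08, 3.08], [-0.24, 2.05], [-1.43, 1.35], [0, 2.5], [-1.52, 4.66], [0.17, 1.96], [-2.89, 2.89]. Speed limits (rad/s): [2.39, 2.39, 3.14, 3.14, 3.14, 3.14, 3.14].

INTERFACE

Orientations are given as a unit quaternion [w, x, y, z].
In Python, from station import ctrl, get_state, vision, ticket, models gives the robot as it stands. Calls block until the motion is done:
- ctrl.movep(position, orientation): joint-space move of the TCP to a pose.
- ctrl.movel(position, frame=None, max_speed=0.15): straight line of the TCP; frame=None keeps the orientation; max_speed is the mean speed in m/s.
- ctrl.set_joints(angles): joint-space move.
- ctrl.ungrasp() and ctrl.close_gripper(force=None): open the fingers fully, or close them until they stop; force is the grip in N (None keeps the last).
- ctrl.pause(seconds).
- ctrl.ik(position, orientation): joint angles nearest the present ones, or None.
- get_state(): the state.
- vision.grab_frame(name): name is "scene" or "top" or "wrist"; returns (picture, depth): 400x640x3 uint8, blue, green, red; 400x640 float32, m along the optical axis (not along the pixel's ray), 0 where there is no reading.
- vision.camera_info(name): a dict with "mtx" (3x3 intrinsics, pixels), "R" (3x3) and "t" (3): a world point X has camera coordinates R X + t; the wrist camera has in their place "hand_eye" (4x4, takes a point from camera to tool coordinates, whose origin is the TCP and whose axes are the flange's). Camera axes: x right, y down, z forward; pixel columns grow to the right and rows downward; lengths in m; the calibration is good to about 2 mm. A picture is of the moment at which its call begins: read the wrist's pose just before it. camera_info takes no time and is no camera call.
A pose or a line that the arm cannot do raises ctrl.Unreachable and nothing moves.
- ticket.close_job(): hands the job in; it is judged then, once.
Trained networks look in the newest picture that a camera, given by its name, has taken for a name from the list of things; names that differ only in an ending like _2 or _b are one class to them, and where a whole thing is asked for, a point or a joint stands for the part that bears it (a point fixed in the world has none). Each returns a list of dicts, best first, with "p" (0 to 1); they miss things now and then, are a little off and sometimes report something else, mostly with a low value. They report only what shows in the picture. A call takes as long as a camera call. They do not tell look-alikes from the thing itself.
- models.recognise(camera, target): "point" ([column, row] in pixels, amid what is visible of it).
- models.masks_of(camera, target): "mask" (400x640 bool, what is visible of it) and "point" ([column, row] in pixels, amid what is visible of it).
The state is a dict: "time": time; "qpos": joint angles; "qd": joint speeds; "tau": joint torques, N m; "tcp_pos": TCP position; "eef_rot": TCP orientation; "contact_force": force on the tool from outside, world axes, zero at the start; "wrist_torque": the same for the moment, N m; "width": finger opening in m; "gripper_force": force on a finger pad.
Only numpy, scipy, OpenCV 4.12 (cv2) and the standard library are available. Lean on these libraries where they do the work, as an engineer would, in place of code of your own. Each camera call takes 0.05 s, during which the arm holds its last target. There are 200 camera calls.

## Working session

There is one attempt and no reset: what is moved stays moved. The work goes in short steps, each a Python script; the robot and the scene stay as the last script left them, time stands still between calls to the robot, and variables do not carry over. Pictures are saved under pics/ and viewed, at most 10 in all, crops included, and the job is handed in when it is done.

```bash
ls; mkdir -p pics; python3 - <<'E'
from station import ctrl,get_state,vision,models
import cv2,numpy as np
ims=[]
for c in ["scene","top"]:
    im,d=vision.grab_frame(c); np.savez(f"{c}.npz",im=im,d=d); 
    i=vision.camera_info(c); print(c,np.round(i["mtx"],1).tolist(),np.round(i["R"],3).tolist(),np.round(i["t"],3).tolist())
    R,t,K=i["R"],i["t"],i["mtx"]
    im2=im.copy()
    for n in ["top_box_mid","lunchbox_mid","bottom_seat","board_top","ramp","tumbler","bowl","mug","spatula","brush"]:
        for r in models.recognise(c,n)[:4]:
            u,v=map(int,r["point"]); z=d[v,u]
            X=np.array(R).T@(z*np.linalg.inv(K)@[u,v,1]-np.array(t))
            print(c,n,round(r["p"],2),u,v,np.round(X,3))
    cv2.imwrite(f"pics/{c}0.png",im2)
print(ctrl.pinch_z, get_state()["eef_rot"], get_state()["time"])
E
```

```text
pics
scene [[362.7, 0.0, 320.6], [0.0, 362.7, 200.9], [0.0, 0.0, 1.0]] [[-0.74, 0.672, 0.006], [0.562, 0.624, -0.543], [-0.368, -0.399, -0.84]] [0.308, -0.26, 1.624]
scene top_box_mid 0.88 431 218 [0.199 0.378 0.043]
scene top_box_mid 0.83 314 189 [0.486 0.041 0.15 ]
scene top_box_mid 0.76 301 121 [ 0.234 -0.332  0.044]
scene top_box_mid 0.59 370 212 [0.352 0.208 0.047]
scene lunchbox_mid 0.62 318 202 [0.493 0.07  0.104]
scene bottom_seat 0.9 313 217 [0.527 0.08  0.048]
scene board_top 0.59 402 290 [0.477 0.485 0.006]
scene board_top 0.56 350 258 [0.529 0.282 0.014]
scene ramp 0.56 245 164 [ 0.58  -0.269  0.084]
scene tumbler 0.85 282 246 [0.687 0.092 0.04 ]
scene bowl 0.78 233 237 [ 0.792 -0.072  0.01 ]
scene mug 0.68 403 289 [0.473 0.485 0.008]
scene mug 0.35 315 191 [0.49  0.051 0.152]
scene spatula 0.81 340 318 [0.701 0.41  0.005]
scene brush 0.8 281 145 [ 0.376 -0.304  0.014]
top [[509.6, 0.0, 319.7], [0.0, 509.6, 197.0], [0.0, 0.0, 1.0]] [[-0.052, -0.999, -0.001], [-0.978, 0.051, -0.202], [0.201, -0.009, -0.979]] [0.1, 0.531, 1.523]
top top_box_mid 0.84 284 268 [0.324 0.192 0.043]
top top_box_mid 0.82 463 283 [ 0.251 -0.343  0.048]
top top_box_mid 0.73 224 312 [0.203 0.374 0.049]
top top_box_mid 0.63 333 210 [0.476 0.037 0.146]
top lunchbox_mid 0.61 330 235 [0.409 0.049 0.102]
top lunchbox_mid 0.24 436 146 [ 0.603 -0.238  0.311]
top bottom_seat 0.94 322 231 [0.429 0.071 0.055]
top board_top 0.88 254 202 [0.539 0.282 0.008]
top ramp 0.57 433 173 [ 0.605 -0.296  0.007]
top tumbler 0.75 305 146 [0.716 0.112 0.009]
top tumbler 0.29 353 115 [ 0.819 -0.052 -0.004]
top bowl 0.63 354 115 [ 0.817 -0.055  0.002]
top mug 0.56 184 218 [0.5   0.505 0.005]
top spatula 0.72 215 151 [0.717 0.405 0.002]
top brush 0.75 436 244 [ 0.375 -0.28   0.022]
-0.0187 [-1.82695271e-05  9.84397766e-01  1.75957488e-01 -7.01710299e-06] 1.1
```

View pictures.

View pics/scene0.png

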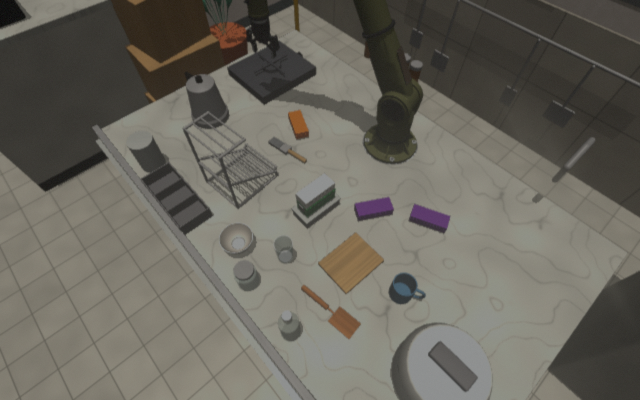

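View pics/top0.png

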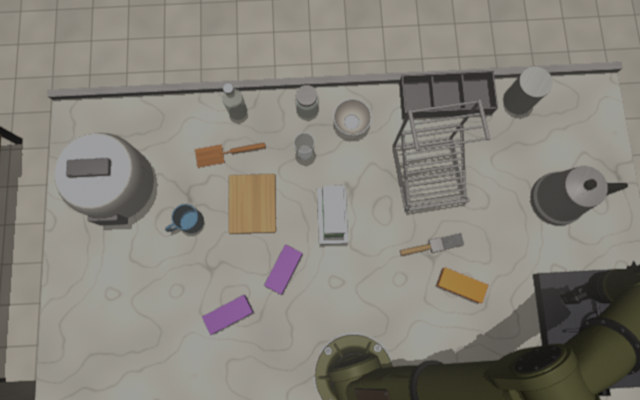

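```bash
cat > h.py <<'E'
from station import ctrl,get_state,vision,models,ticket
import cv2,numpy as np
from scipy.spatial.transform import Rotation as Rn
def cam(c):
    i=vision.camera_info(c); K=np.array(i["mtx"])
    if c=="wrist":
        s=get_state(); T=np.eye(4); q=s["eef_rot"]; T[:3,:3]=Rn.from_quat([q[1],q[2],q[3],q[0]]).as_matrix(); T[:3,3]=s["tcp_pos"]
        T=T@np.array(i["hand_eye"]); return K,T[:3,:3],T[:3,3]
    R=np.array(i["R"]);t=np.array(i["t"]); return K,R.T,-R.T@t
def cloud(c):
    K,R,p=cam(c); im,d=vision.grab_frame(c)
    v,u=np.mgrid[:400,:640]; r=np.stack([(u-K[0,2])/K[0,0],(v-K[1,2])/K[1,1],np.ones_like(u)],-1)
    X=(d[...,None]*r)@R.T+p; X[d<=0]=np.nan
    return im,d,X
def rect(P):
    (c,(w,h),a)=cv2.minAreaRect((P[:,:2]*1000).astype(np.float32))
    if w<h: w,h,a=h,w,a+90
    return np.round(c,1),round(w,1),round(h,1),round((a+90)%180-90,1)
E
python3 - <<'E'
from h import *
for c in ["scene","top"]:
    im,d,X=cloud(c); np.save(c+"X.npy",X)
    for n,ctr,zr,rad in [("topbox",(.485,.04),(.138,.16),.1),("bottom",(.485,.05),(.04,.056),.12),("bottomall",(.485,.05),(.02,.16),.12),("board",(.54,.285),(.008,.024),.15)]:
        m=(X[...,2]>zr[0])&(X[...,2]<zr[1])&(np.hypot(X[...,0]-ctr[0],X[...,1]-ctr[1])<rad)
        # largest cc
        k,l,st,_=cv2.connectedComponentsWithStats(m.astype(np.uint8)); 
        j=1+st[1:,4].argmax(); P=X[l==j]
        print(c,n,len(P),rect(P),np.round(np.median(P[:,2]),4))
    m=models.masks_of(c,"ramp")
    for r in m[:2]:
        P=X[r["mask"]]; P=P[P[:,2]>.03]; print("ramp",r["p"],len(P),P.min(0).round(3),P.max(0).round(3))
    m=(X[...,0]>.4)&(X[...,0]<.85)&(X[...,1]<-.1)&(X[...,1]>-.48)&(X[...,2]>.03); P=X[m]; np.save(c+"rack.npy",P)
    g=np.zeros((480,600),np.uint8)
    for x,y,z in P: 
        g[int((.85-x)*1000),int((-.05-y)*1000)]=min(255,int(z*700))
    cv2.imwrite(f"pics/rack_{c}.png",cv2.applyColorMap(g,cv2.COLORMAP_JET))
a=cv2.imread("pics/rack_scene.png")[:,:450];b=cv2.imread("pics/rack_top.png")[:,:450]
cv2.imwrite("pics/rack.png",cv2.resize(np.hstack([a,b]),(800,427),interpolation=cv2.INTER_AREA))
# planned view poses reachable?
for p in [(.5,.05,.4),(.5,-.26,.5),(.45,-.26,.45)]: print(p,ctrl.ik(p,[0,1,0,0]),ctrl.ik(p,[0,.7071,.7071,0]))
print(np.round(vision.camera_info("wrist")["hand_eye"],3).tolist())
E
```

```text
scene topbox 593 (array([479.8,  37.5]), 141.6, 63.5, -0.7) 0.1496
scene bottom 332 (array([476.9,  39.9]), 172.8, 90.8, -0.4) 0.0491
scene bottomall 1466 (array([476.9,  39.9]), 172.8, 90.8, -0.4) 0.1115
scene board 2072 (array([534.5, 290.3]), 190.6, 151.7, -1.4) 0.0159
ramp 0.78 719 [ 0.48  -0.384  0.031] [ 0.715 -0.173  0.313]
top topbox 994 (array([480.9,  36.8]), 140.7, 60.5, -0.7) 0.1499
top bottom 542 (array([479. ,  38.3]), 174.3, 89.9, -0.9) 0.0488
top bottomall 1678 (array([479. ,  38.1]), 174.3, 90.4, -0.9) 0.1466
top board 2726 (array([538.2, 288.8]), 194.3, 151.4, -0.9) 0.0158
ramp 0.74 1261 [ 0.482 -0.386  0.03 ] [ 0.7   -0.177  0.152]
(0.5, 0.05, 0.4) [ 0.53783958  0.3079089  -0.97649099  1.47806373  0.25466806  1.48998518
 -2.00791572] [ 0.60583042  0.34169838 -1.10480838  1.47743811  0.30462806  1.50868838
 -0.49416663]
(0.5, -0.26, 0.5) [ 0.64545214  0.34057789 -0.35710437  1.05750539  0.11921875  1.76217556
 -1.2407252 ] [ 0.84715529  0.38070626 -0.73237162  1.05449502  0.25740694  1.79059837
  0.2088764 ]
(0.45, -0.26, 0.45) [ 0.71886206  0.24903053 -0.34189704  1.31810612  0.08274036  1.58826916
 -1.18260478] [ 0.95910214  0.28381963 -0.7032788   1.3151474   0.18222301  1.60692037
  0.28254579]
[[0.0, -0.962, -0.272, 0.069], [1.0, -0.0, 0.002, 0.001], [-0.002, -0.272, 0.962, -0.142], [0.0, 0.0, 0.0, 1.0]]
```

View pics/rack.png

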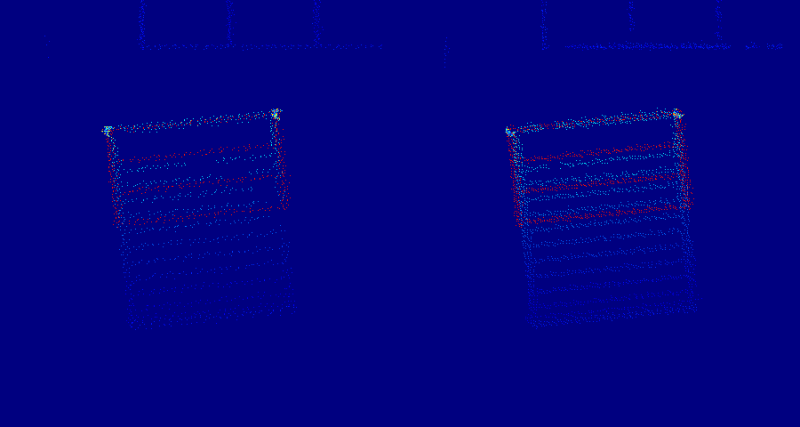

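```bash
cat >> h.py <<'E'
def rackfit():
    P=np.vstack([np.load("scenerack.npy"),np.load("toprack.npy")]); P=P[(P[:,0]<.73)]
    S=P[(P[:,2]>.295)&(P[:,2]<.325)]
    return P,S
def quat(yaw,pitch=0,flip=True):
    # tool z = -up axis; tool x = -(box x) if flip ; pitch = slope angle rising along +x
    B=Rn.from_euler('z',yaw)*Rn.from_euler('y',-pitch)
    Q=B*(Rn.from_matrix(np.diag([-1.,1,-1])) if flip else Rn.from_matrix(np.diag([1.,-1,-1])))
    q=Q.as_quat(); return [q[3],q[0],q[1],q[2]]
E
python3 - <<'E'
from h import *
P,S=rackfit()
r=rect(S); print("shelf rect",r, np.median(S[:,2]))
from scipy.optimize import least_squares
G=P[(P[:,2]>.045)&(P[:,2]<.125)]
f=lambda a: G[:,2]-(a[0]+a[1]*(G[:,0]-.58)+a[2]*(G[:,1]+.275))
a=least_squares(f,[.085,.57,0],loss="soft_l1",f_scale=.002).x
g=a[1:]; print("plane",a,"slope deg",np.degrees(np.arctan(np.hypot(*g))),"yaw deg",np.degrees(np.arctan2(g[1],g[0])))
for yaw in [np.arctan2(g[1],g[0])]+[np.radians(x) for x in (5,6,6.5,7,7.5,8)]:
    c,s=np.cos(yaw),np.sin(yaw); L=lambda Q:np.c_[Q[:,0]*c+Q[:,1]*s,-Q[:,0]*s+Q[:,1]*c]
    l=L(G); h=L(S); q=lambda v:np.round(np.percentile(v,[.5,2,98,99.5]),4)
    print(np.degrees(yaw).round(2),"grid y",q(l[:,1]),"shelf x,y",q(h[:,0]),q(h[:,1]))
E
```

```text
shelf rect (array([ 661. , -274.4]), 205.3, 115.0, -84.4) 0.3138116308740442
plane [0.08131823 0.46217993 0.04607492] slope deg 24.913495204903143 yaw deg 5.693031110066081
5.69 grid y [-0.4347 -0.4323 -0.2405 -0.2382] shelf x,y [0.5744 0.5756 0.6857 0.6871] [-0.4391 -0.4367 -0.2384 -0.2375]
5.0 grid y [-0.4279 -0.4252 -0.2329 -0.2299] shelf x,y [0.5777 0.5794 0.6901 0.6917] [-0.4317 -0.4292 -0.2307 -0.2296]
6.0 grid y [-0.4378 -0.4355 -0.2441 -0.2419] shelf x,y [0.5724 0.5738 0.6837 0.685 ] [-0.4424 -0.4401 -0.2418 -0.241 ]
6.5 grid y [-0.4428 -0.4408 -0.2496 -0.2477] shelf x,y [0.5694 0.5708 0.6809 0.6822] [-0.4478 -0.4457 -0.2474 -0.2464]
7.0 grid y [-0.4484 -0.4462 -0.2551 -0.2535] shelf x,y [0.5659 0.5675 0.6783 0.6797] [-0.4532 -0.4512 -0.253  -0.2517]
7.5 grid y [-0.454  -0.4515 -0.2605 -0.2588] shelf x,y [0.5623 0.5639 0.6755 0.6773] [-0.4588 -0.4566 -0.2585 -0.2567]
8.0 grid y [-0.4598 -0.457  -0.2654 -0.2634] shelf x,y [0.5584 0.5603 0.6729 0.6748] [-0.4642 -0.462  -0.2638 -0.262 ]
```

```bash
cat >> h.py <<'E'
YS=np.radians(-.8); YR=np.radians(5.65)
TOP=np.array([.4803,.0371,.127]); SEAT=np.array([.4785,.0387,.0485]); BOARD=np.array([.5365,.2895,.0157])
RC=np.array([.5876,-.2801,.085])
BR=(Rn.from_euler('z',YR)*Rn.from_euler('y',-np.pi/6)).as_matrix()
def tcp(pos,yaw,pitch=0,up=0.0):  # grasp point at pos + up along tool-back axis -> TCP
    B=(Rn.from_euler('z',yaw)*Rn.from_euler('y',-pitch)).as_matrix()
    return np.asarray(pos)+B[:,2]*(up+ctrl.pinch_z)
def st(tag):
    s=get_state(); print(tag,round(s["time"],1),np.round(s["tcp_pos"],4),"w",round(s["width"],4),"gf",round(float(np.max(s["gripper_force"])),1),"F",np.round(s["contact_force"],1),"q",np.round(s["qpos"],2))
E
python3 - <<'E'
from h import *
P,_=rackfit(); L=(P-RC)@BR
G=L[(abs(L[:,1])<.07)&(abs(L[:,0])<.085)&(abs(L[:,2])<.02)]
for x in np.arange(-.08,.081,.02):
    m=abs(G[:,0]-x)<.01; print(round(x,2),m.sum(),np.round(np.percentile(G[m,2],[20,50,80]),4))
E_=L[(abs(L[:,1])<.07)&(abs(L[:,0])<.13)&(L[:,2]>.01)&(L[:,2]<.04)];print("lip",np.round(np.percentile(E_[:,0],[5,50,95]),3),len(E_))
for f in (True,False):
  for n,p,y,pt in [("stack",TOP+[0,0,.15],YS,0),("low",TOP-[0,0,.05],YS,0),("board",BOARD+[0,0,.03],YS,0),("A",[.42,-.15,.36],YR,np.pi/6),("B",RC+BR[:,2]*.16,YR,np.pi/6),("C",RC+BR[:,2]*.036,YR,np.pi/6)]:
    q=ctrl.ik(tcp(p,y,pt),quat(y,pt,f)); print(f,n,None if q is None else np.round(q,2))
E
```

```text
-0.08 36 [-0.0016  0.0003  0.0018]
-0.06 128 [-0.0026 -0.0006  0.0013]
-0.04 122 [-0.003  -0.0005  0.0016]
-0.02 139 [-0.0032 -0.0007  0.0016]
0.0 125 [-0.0035 -0.0005  0.0019]
0.02 139 [-0.0025 -0.0003  0.0028]
0.04 132 [-0.0031 -0.0006  0.002 ]
0.06 132 [-0.0028 -0.0003  0.0021]
0.08 115 [-0.0025 -0.0003  0.0034]
lip [-0.102 -0.097 -0.092] 187
True stack [ 0.75  0.53 -1.37  1.81  0.55  1.26  0.78]
True low [ 0.45  0.65 -0.88  2.08  0.75  0.76  0.64]
True board [-0.06  0.83 -0.82  1.77  0.76  0.9   0.33]
True A [ 0.91 -0.08 -0.37  2.09 -0.5   0.75  2.51]
True B [ 1.45  0.53 -1.14  2.03  0.47  0.45  1.76]
True C [ 1.25  0.76 -1.07  2.04  1.19  0.4   1.09]
False stack [ 0.42  0.31 -0.74  1.81  0.23  1.1  -1.98]
False low [ 0.11  0.53 -0.35  2.08  0.33  0.57 -2.05]
False board [-0.3   0.72 -0.39  1.77  0.39  0.73 -2.48]
False A [ 1.17 -0.08 -0.59  2.09 -0.53  0.76 -0.59]
False B [ 1.06  0.36 -0.52  2.03 -0.39  0.42 -0.53]
False C [ 0.75  0.55 -0.24  2.05 -0.97  0.24  0.02]
```

```bash
python3 - <<'E'
from h import *
q=quat(YS); 
s=get_state(); ctrl.movel([.25,-.5,.42],max_speed=.25) if ctrl.ik([.25,-.5,.42],s["eef_rot"]) is not None else ctrl.movel([.217,-.586,.35],max_speed=.25)
ctrl.movep(tcp([.42,-.1,.40],YS),q); st("via")
ctrl.movep(tcp(TOP+[0,0,.12],YS),q); st("above")
im,d,X=cloud("wrist"); cv2.imwrite("pics/w1.png",im); np.save("w1.npy",X)
m=(X[...,2]>.138)&(X[...,2]<.16)&(abs(X[...,0]-.48)<.11)&(abs(X[...,1]-.037)<.06); 
k,l,sts,_=cv2.connectedComponentsWithStats(m.astype(np.uint8)); j=1+sts[1:,4].argmax(); print(rect(X[l==j]),np.median(X[l==j][:,2]))
E
```

```text
via 3.9 [ 0.42   -0.1011  0.381 ] w 0.0852 gf 0.0 F [-0.8 -0.3 -0.4] q [ 0.96  0.15 -0.92  1.67  0.12  1.38  1.57]
above 4.8 [0.4808 0.036  0.2287] w 0.0855 gf 0.0 F [-0.4 -0.8  1. ] q [ 0.55  0.4  -0.95  1.86  0.37  1.07  1.01]
(array([479.3,  35. ]), 139.1, 60.2, -0.9) 0.14861670519780712
```

View pics/w1.png

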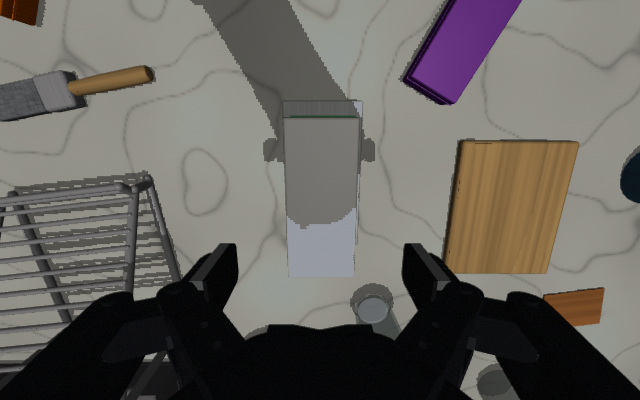

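The wrist view shows the white box (columns 287–358, rows 115–275) centred between the open fingers, with the board at right and the rack at left. It agrees with the fixed cameras.

```bash
python3 - <<'E'
from h import *
T=TOP-[0,.0005,0]; up=.005
ctrl.movel(tcp(T,YS,up=up),max_speed=.1); st("at")
ctrl.close_gripper(30); st("closed")
ctrl.movel(tcp(T+[0,0,.012],YS,up=up),max_speed=.05)
ctrl.movel(tcp(T+[0,0,.1],YS,up=up),max_speed=.15); st("lift")
D=BOARD+[0,0,.0225]
ctrl.movel(tcp(D+[0,0,.1],YS,up=up),max_speed=.2); st("over")
ctrl.movel(tcp(D+[0,0,.012],YS,up=up),max_speed=.1)
z=.012
f0=get_state()["contact_force"][2]
while z>-.004:
    z-=.0015; ctrl.movel(tcp(D+[0,0,z],YS,up=up),max_speed=.03)
    f=get_state()["contact_force"][2]
    if f-f0>2.5: break
print("z",z,f0,f); st("down")
ctrl.ungrasp(); ctrl.pause(.3)
ctrl.movel(tcp(D+[0,0,.15],YS,up=up),max_speed=.15); st("up")
im,d,X=cloud("wrist"); cv2.imwrite("pics/w2.png",im)
for c in("wrist","top"):
    if c=="top": im,d,X=cloud(c)
    for n,zr,p in [("box",(.05,.075),BOARD),("lunch",(.095,.118),SEAT)]:
        m=(X[...,2]>zr[0])&(X[...,2]<zr[1])&(np.hypot(X[...,0]-p[0],X[...,1]-p[1])<.13)
        if m.sum()<50: continue
        k,l,sts,_=cv2.connectedComponentsWithStats(m.astype(np.uint8)); j=1+sts[1:,4].argmax(); print(c,n,rect(X[l==j]),np.median(X[l==j][:,2]))
E
```

```text
at 6.1 [0.4807 0.0367 0.1138] w 0.0854 gf 0.0 F [-0.3 -0.   0. ] q [ 0.44  0.53 -0.83  2.02  0.54  0.82  0.84]
closed 6.5 [0.4806 0.0368 0.1138] w 0.0594 gf 32.6 F [-0.   0.   6.1] q [ 0.44  0.53 -0.83  2.02  0.54  0.82  0.84]
lift 7.6 [0.4798 0.0362 0.2125] w 0.0596 gf 32.8 F [ 0.7  0.  -2.1] q [ 0.53  0.41 -0.94  1.89  0.39  1.03  0.99]
over 9.1 [0.5368 0.2883 0.1247] w 0.0597 gf 32.8 F [ 0.8 -0.3 -2.8] q [-0.07  0.68 -0.79  1.68  0.55  1.02  0.51]
z 2.168404344971009e-18 -0.7978700315872107 3.1048579590620666
down 12.2 [0.5367 0.2897 0.0249] w 0.0595 gf 33.3 F [-1.7 -0.3  3.1] q [-0.12  0.79 -0.7   1.77  0.67  0.83  0.41]
up 14.0 [0.5362 0.289  0.1736] w 0.0852 gf 0.0 F [ 0.6 -0.5 -0.9] q [-0.05  0.63 -0.82  1.62  0.5   1.11  0.55]
wrist box (array([535.5, 287.6]), 138.5, 60.2, -1.0) 0.05961093896186881
wrist lunch (array([486.1,  64. ]), 149.6, 42.2, -17.6) 0.10399872056923412
top box (array([513.8, 289.1]), 95.0, 61.5, -1.2) 0.06065535743913142
```

```bash
python3 - <<'E'
from h import *
ctrl.movel(tcp([.48,.037,.26],YS),max_speed=.2) ; st("above")
im,d,X=cloud("wrist"); cv2.imwrite("pics/w3.png",im)
for n,zr in [("lunch",(.095,.118)),("bottom",(.038,.058))]:
    m=(X[...,2]>zr[0])&(X[...,2]<zr[1])&(abs(X[...,0]-.48)<.12)&(abs(X[...,1]-.037)<.06)
    k,l,sts,_=cv2.connectedComponentsWithStats(m.astype(np.uint8)); j=1+sts[1:,4].argmax(); print(n,rect(X[l==j]),np.median(X[l==j][:,2]))
E
```

```text
above 15.6 [0.48   0.0379 0.2412] w 0.0855 gf 0.0 F [ 0.2  0.3 -0.1] q [ 0.55  0.38 -0.95  1.84  0.34  1.1   1.03]
lunch (array([480.5,  36.5]), 144.3, 60.0, -0.9) 0.10384568683384476
bottom (array([477.4,  36.5]), 172.4, 90.1, -0.9) 0.047538800810731946
```

View pics/w3.png

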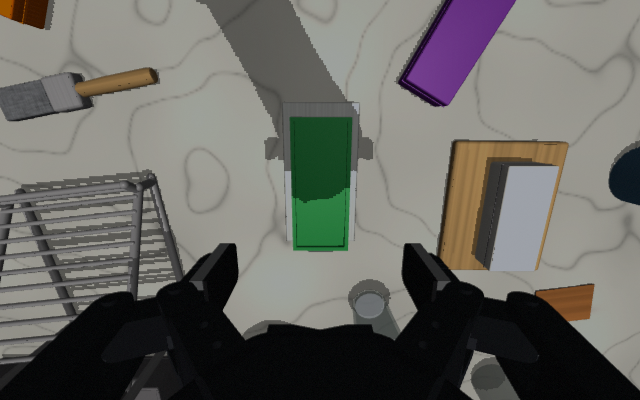

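The lid of the green lunchbox (columns 290–352, rows 115–250) is centred over the steel box. The white box lies flat on the board at (525,215).

```bash
python3 - <<'E'
from h import *
T=np.array([.4793,.0368,.078]); up=.007; pt=np.pi/6; F=lambda: float(np.dot(get_state()["contact_force"],BR[:,2]))
ctrl.movel(tcp(T,YS,up=up),max_speed=.12); st("at")
ctrl.close_gripper(60); st("closed")
ctrl.movel(tcp(T+[0,0,.012],YS,up=up),max_speed=.05)
ctrl.movel(tcp(T+[0,0,.2],YS,up=up),max_speed=.15); st("lift")
qr=quat(YR,pt)
ctrl.movep(tcp([.42,-.15,.36],YR,pt,up),qr); st("A")
ctrl.movel(tcp(RC+BR[:,2]*.17,YR,pt,up),max_speed=.15); st("B")
ctrl.movel(tcp(RC+BR[:,2]*.042,YR,pt,up),max_speed=.1); st("pre")
f0=F(); z=.042
while z>.0265:
    z-=.0015; ctrl.movel(tcp(RC+BR[:,2]*z,YR,pt,up),max_speed=.03)
    if F()-f0>4: break
print("z",z,f0,F()); st("down")
im,_=vision.grab_frame("scene"); cv2.imwrite("pics/s4.png",cv2.resize(im[90:230,150:350],(800,560)))
E
```

```text
at 17.2 [0.4797 0.0369 0.0668] w 0.0857 gf 0.0 F [-0.1  0.1 -0.8] q [ 0.37  0.59 -0.75  2.08  0.63  0.71  0.77]
closed 17.6 [0.4797 0.037  0.0669] w 0.059 gf 64.8 F [-1.4  0.1  5.3] q [ 0.37  0.59 -0.75  2.08  0.63  0.71  0.77]
lift 19.4 [0.4788 0.0366 0.2655] w 0.0594 gf 64.8 F [-0.4 -0.2 -2.2] q [ 0.57  0.36 -0.96  1.8   0.32  1.15  1.06]
A 20.7 [ 0.426  -0.1485  0.3493] w 0.0596 gf 64.8 F [ 0.9  0.4 -2.3] q [ 0.82 -0.09 -0.27  2.08 -0.48  0.77  2.5 ]
B 22.2 [ 0.5088 -0.2874  0.2226] w 0.0594 gf 64.8 F [ 0.2 -0.1 -1.3] q [ 0.9   0.31 -0.27  2.02 -0.59  0.5   2.8 ]
pre 23.6 [ 0.5725 -0.2819  0.1118] w 0.0594 gf 64.8 F [ 1.3 -0.3 -1.5] q [ 0.86  0.54 -0.39  2.05 -0.63  0.2   2.84]
z 0.029999999999999992 -1.931019788143824 6.16701731583849
down 25.6 [ 0.5783 -0.2811  0.1013] w 0.0596 gf 65.7 F [-4.7  0.   4.4] q [ 0.86  0.56 -0.39  2.05 -0.65  0.18  2.86]
```

View pics/s4.png

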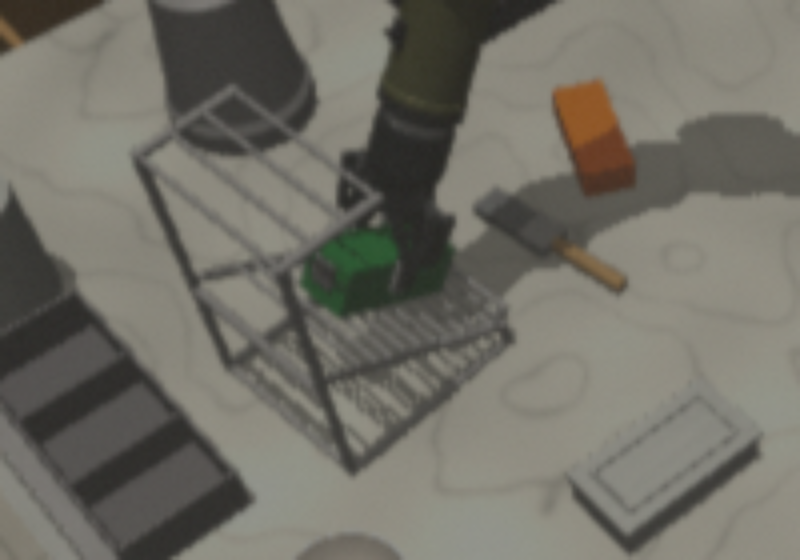

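The lunchbox lies on the slope at (375,270), and the contact height matches the expected 30 mm. Releasing now and retreating along the slope normal.

```bash
python3 - <<'E'
from h import *
pt=np.pi/6; up=.007
ctrl.ungrasp(); ctrl.pause(.3); st("open")
ctrl.movel(tcp(RC+BR[:,2]*.17,YR,pt,up),max_speed=.12); st("B")
ctrl.movel(tcp([.42,-.15,.36],YR,pt,up),max_speed=.2); st("A")
for c in ("scene","top"):
    im,d,X=cloud(c); L=(X-RC)@BR
    m=(im[...,1].astype(int)>im[...,2]+25)&(abs(L[...,0])<.13)&(abs(L[...,1])<.1)&(L[...,2]>.0)&(L[...,2]<.08)
    P=L[m]; t=P[P[:,2]>.05]; print(c,len(t),"lid",rect(t),np.round(np.median(t[:,2]),4))
    A=np.c_[t[:,:2],np.ones(len(t))]; print("tilt",np.round(np.linalg.lstsq(A,t[:,2],rcond=None)[0],3))
    m=(X[...,2]>.04)&(X[...,2]<.058)&(np.hypot(X[...,0]-.478,X[...,1]-.038)<.12)
    k,l,sts,_=cv2.connectedComponentsWithStats(m.astype(np.uint8)); j=1+sts[1:,4].argmax(); print(c,"bottom",rect(X[l==j]),np.median(X[l==j][:,2]))
    if c=="scene": cv2.imwrite("pics/s5.png",cv2.resize(im[90:230,150:350],(800,560)))
E
```

```text
open 26.4 [ 0.5785 -0.281   0.1008] w 0.0855 gf 0.0 F [0.9 0.8 0.5] q [ 0.86  0.57 -0.39  2.05 -0.65  0.18  2.86]
B 27.7 [ 0.5089 -0.2876  0.2215] w 0.0856 gf 0.0 F [ 0.4  0.7 -0.3] q [ 0.91  0.31 -0.28  2.02 -0.58  0.5   2.8 ]
A 28.9 [ 0.4259 -0.1499  0.3492] w 0.0851 gf 0.0 F [-0.9 -0.6 -0. ] q [ 0.83 -0.08 -0.28  2.08 -0.48  0.77  2.5 ]
scene 228 lid (array([-24.9,   3.7]), 147.8, 58.4, 0.7) 0.0572
tilt [0.005 0.043 0.057]
scene bottom (array([476.3,  39.6]), 176.2, 92.2, -0.7) 0.04944133971853326
top 858 lid (array([-21.9,  -1.4]), 143.2, 62.3, -0.1) 0.0564
tilt [-0.     0.011  0.057]
top bottom (array([479.5,  38.2]), 175.2, 90.1, -0.9) 0.049484938083471874
```

View pics/s5.png

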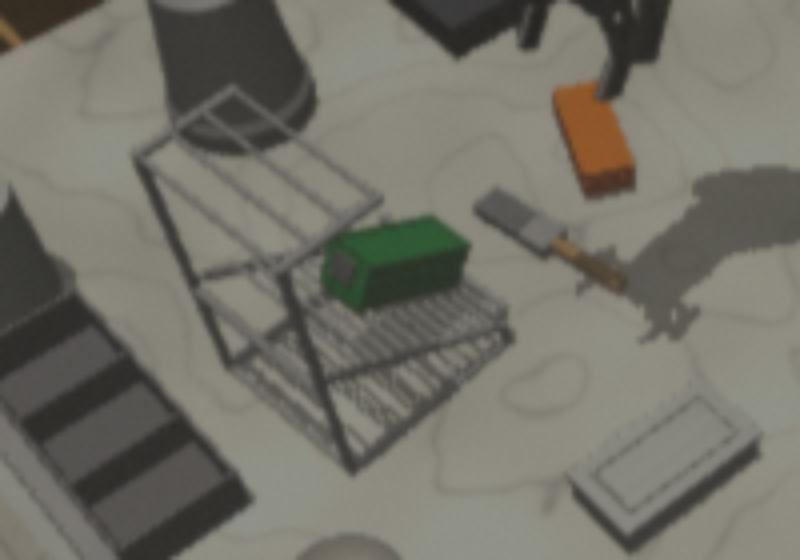

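The lunchbox slid down to the lip, centre about -25 mm along, flat and in line, so within bounds. Next is the white box.

```bash
python3 - <<'E'
from h import *
q=quat(YS); up=.005; D=BOARD+[0,0,.0225]
ctrl.movep(tcp([.45,.05,.30],YS),q); st("mid")
ctrl.movel(tcp(D+[0,0,.12],YS,up=up),max_speed=.2)
ctrl.movel(tcp(D+[0,0,.001],YS,up=up),max_speed=.1); st("at")
ctrl.close_gripper(30); st("closed")
ctrl.movel(tcp(D+[0,0,.012],YS,up=up),max_speed=.05)
ctrl.movel(tcp(D+[0,0,.15],YS,up=up),max_speed=.15); st("lift")
S=np.array([.4785,.0384,.0485+.0225])
ctrl.movel(tcp(S+[0,0,.1],YS,up=up),max_speed=.2); st("over")
ctrl.movel(tcp(S+[0,0,.012],YS,up=up),max_speed=.08)
f0=get_state()["contact_force"][2]; z=.012
while z>-.003:
    z-=.0015; ctrl.movel(tcp(S+[0,0,z],YS,up=up),max_speed=.03)
    f=get_state()["contact_force"][2]
    if f-f0>3: break
print("z",z,f0,f); st("down")
E
```

```text
mid 30.3 [0.4499 0.0494 0.281 ] w 0.0855 gf 0.0 F [-0.6  0.5 -0.2] q [ 0.62  0.3  -1.03  1.83  0.28  1.16  1.05]
at 33.2 [0.5368 0.2898 0.0262] w 0.0854 gf 0.0 F [-0.5 -0.4 -0.1] q [-0.1   0.8  -0.74  1.77  0.7   0.85  0.39]
closed 33.5 [0.5368 0.2897 0.0261] w 0.06 gf 33.8 F [-0.6  0.2  4.4] q [-0.1   0.8  -0.74  1.77  0.7   0.85  0.39]
lift 35.0 [0.5361 0.289  0.1735] w 0.0595 gf 33.2 F [ 0.3  0.4 -2.2] q [-0.03  0.64 -0.86  1.62  0.53  1.13  0.53]
over 36.4 [0.4787 0.0395 0.1575] w 0.0594 gf 33.2 F [ 0.8  0.4 -1.6] q [ 0.51  0.49 -0.94  1.97  0.49  0.92  0.88]
z 0.0015000000000000022 -2.075478366754721 3.5602264510842394
down 39.4 [0.4787 0.0385 0.0591] w 0.0599 gf 33.6 F [-1.1 -0.6  3.6] q [ 0.39  0.62 -0.79  2.09  0.68  0.71  0.71]
```

```bash
python3 - <<'E'
from h import *
up=.005; S=np.array([.4785,.0384,.0485+.0225])
ctrl.ungrasp(); ctrl.pause(.3)
ctrl.movel(tcp(S+[0,0,.18],YS,up=up),max_speed=.15); st("up")
def big(X,zr,p=(.478,.038)):
    m=(X[...,2]>zr[0])&(X[...,2]<zr[1])&(np.hypot(X[...,0]-p[0],X[...,1]-p[1])<.12)
    k,l,sts,_=cv2.connectedComponentsWithStats(m.astype(np.uint8)); j=1+sts[1:,4].argmax(); P=X[l==j]
    A=np.c_[P[:,:2],np.ones(len(P))]; return rect(P),np.median(P[:,2]).round(4),np.linalg.lstsq(A,P[:,2],rcond=None)[0][:2].round(3)
im,d,X=cloud("wrist"); cv2.imwrite("pics/w6.png",im)
print("wrist",big(X,(.085,.1)),big(X,(.04,.056)))
ctrl.movel([.40,.03,.36],max_speed=.2)
for c in ("scene","top"):
    im,d,X=cloud(c); print(c,big(X,(.085,.1)),big(X,(.04,.056)))
    L=(X-RC)@BR; t=L[(im[...,1].astype(int)>im[...,2]+25)&(abs(L[...,0])<.13)&(abs(L[...,1])<.1)&(L[...,2]>.05)&(L[...,2]<.08)]; print(" lunch",rect(t))
E
```

```text
up 41.5 [0.478  0.0382 0.2366] w 0.0854 gf 0.0 F [-0.5 -0.1 -0.3] q [ 0.58  0.4  -1.01  1.85  0.38  1.1   0.99]
wrist ((array([477.4,  36.3]), 138.6, 60.0, -0.9), np.float64(0.0926), array([ 0.001, -0.002])) ((array([477.5,  36.6]), 172.0, 90.1, -0.9), np.float64(0.0475), array([ 0.001, -0.002]))
scene ((array([477.2,  39.9]), 141.5, 62.7, -1.3), np.float64(0.0936), array([-0.003, -0.009])) ((array([476.1,  40.9]), 176.5, 92.5, -1.8), np.float64(0.0486), array([-0.002, -0.008]))
 lunch (array([-24.,   3.]), 141.0, 59.0, 0.6)
top ((array([421.8,  52.8]), 32.6, 26.8, 87.8), np.float64(0.0935), array([ 0.016, -0.049])) ((array([417.7,  55.7]), 56.9, 50.0, -89.8), np.float64(0.0489), array([-0.002,  0.001]))
 lunch (array([-23.2,  -0.9]), 142.8, 62.4, 0.5)
```

View pics/w6.png

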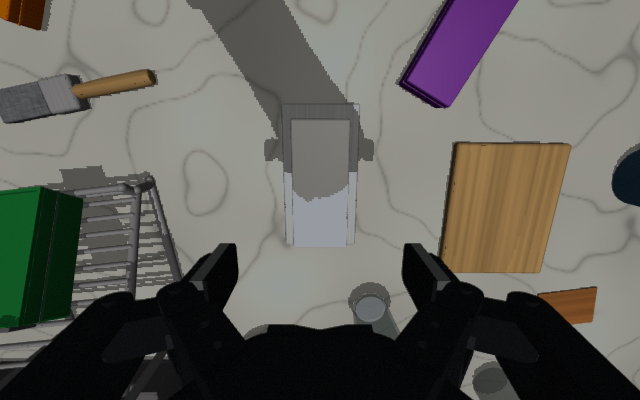

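The white box (columns 292–350, rows 120–247) sits centred on the steel box. Its top is 45 mm above the seat, so it is fully down, and the lunchbox hasn't moved.

```bash
python3 -c "
from h import *
print(ticket.close_job())"
```

```text
the job is handed in; nothing more can be done
None
```

The job is handed in, verdict not shown: the white box sits fully down and centred on the steel box, and the lunchbox lies lid up and flat on the slope, having slid about 25 mm down to the lip after release but still within tolerance.

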